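# Make up the two gift cases in the wine cellar

### The arm

A 6-joint arm with a two-finger parallel gripper is mounted at the origin on the work surface. World frame = base frame: x ahead of the robot, y to its left, z up, the work surface at z = 0. Lengths are in mm, angles in rad, forces in N, time in s.
With the tool pointing down it reaches from about 400 to 925 mm from the base axis. Payload 12.5 kg.
Tool frame: the origin (TCP) lies at the very end of the fingers, on their centre line; the grasp point (between the pads) lies 19 mm behind it; z points along the fingers, y is the line along which they close (so a half turn about z gives the same grasp; the last joint's range is limited). The gripper opens to 95 mm and grips with 3 to 60 N. Pads are 20 mm wide; open, the fingers measure 119 mm over their backs; the gripper's body (75 mm by 180 mm) begins 59 mm behind the grasp point.
Start: joints at [-0.106, 0.491, 1.559, -0, 1.092, -0.106], TCP at [625.017, 0.021, 214.661] pointing down, gripper open.
Joint ranges: [-3.1, 3.1], [-0.84, 2.19], [0.05, 2.79], [-1.13, 4.28], [0.06, 2.93], [-2.69, 2.69]. Speed limits (rad/s): [2.22, 2.22, 2.79, 3.14, 3.14, 3.14].

### API

Orientations are given as [roll, pitch, yaw] about the fixed x, y, z axes, in that order (R = Rz(yaw) Ry(pitch) Rx(roll)).
In Python, from cell import state, imaging, env, spot_in, mark_of gives the robot as it stands. The module is installed in compiled form; this text tells all that it offers.
- The arm moves only by the tool step_arm, never from a script. Its argument "increments" is a list of rows, each an object with "slide": the shift along the tool's x, y, z in m, a list of three; "roll": the turn about the tool's z in rad. A call has 1 to 5 rows; each row is the pose to reach, as a shift and turn from the pose commanded when the call began, along the tool's axes at that moment; what a row does not reach only later rows make up. A row lasts 1/8 s, in which the tool goes at most 62.5 mm and 10.7 degrees, less where a joint would pass 70% of its speed; a pose out of reach is approached as far as the arm can. A call with a gripper value outside its range is refused whole. "fingers" is the opening, from 0 (shut) to 1 (fully open), set as the call begins (left out, the last holds). The fingers move at their own pace and stop on an object; the grip force is fixed at half the most. Time passes only in rows, so rows that repeat a pose let the fingers close. It gives the time, the measured TCP pose, the force, the opening and the grip force at its end, in the units of the state.
- state(): the state, without advancing time (a new reading comes with each control period).
- imaging.read_camera(name): name is "scene" or "side" or "wrist"; returns a dict with "color" (384x512x3 uint8, red, green, blue), "z_map" (384x512 float32, mm along the optical axis (not along the pixel's ray), 0 where there is no reading), "intrinsics" (3x3 intrinsics, pixels), "camera_from_world" (4x4, takes a point from world to camera coordinates). Camera axes: x right, y up, looking along -z (the intrinsics and any distortion apply to the point x, -y, -z); pixel columns grow to the right and rows downward; lengths in mm; the calibration is good to about 2 mm. A picture is of the moment at which its call begins.
- env.job_done(): hands the job in; it is judged then, once.
Trained networks look in the newest picture that a camera, given by its name, has taken for a name from the list of things; names that differ only in an ending like _2 or _b are one class to them, and where a whole thing is asked for, a point or a joint stands for the part that bears it (a point fixed in the world has none). Each returns a list of dicts, best first, with "confidence" (0 to 1); they miss things now and then, are a little off and sometimes report something else, mostly with a low value. They report only what shows in the picture. A call takes as long as a camera call.
- spot_in(camera, target): "bbox" ([left, top, right, bottom] in pixels, round what is visible of it).
- mark_of(camera, target): "uv" ([column, row] in pixels: a listed point, or the origin of a listed thing).
The state is a dict: "t": time; "joints": joint angles; "qvel": joint speeds; "tau": joint torques, N m; "eef_pos": TCP position; "tcp_rot": TCP orientation; "ft_force": force on the tool from outside, world axes, zero at the start; "moment": the same for the moment, N m; "opening": opening from 0.0 (shut) to 1.0 (fully open); "grip_force": force on a finger pad.
Only numpy, scipy, OpenCV 4.12 (cv2) and the standard library are available. Lean on these libraries where they do the work, as an engineer would, in place of code of your own. Each camera call takes 0.05 s, during which the arm holds its last target. There are 200 camera calls.

### The job

Make up the two gift cases from the stock on the table. In the nearly square three-bay case: the small wine bottle upright in the square bay, the steel stopper upright in the smallest bay and the corkscrew flat in the long bay; in the long narrow two-bay case: the jar upright in the square bay and the oblong tin flat in the longer bay, every thing resting on the floor of its bay. Set the bottle and the jar down, do not drop them, and leave the cork bowl, the candle dish and the mallet where they are.

Things in the scene. Friction and masses are not known exactly. Their poses are not given: they have to be found in the camera images.
- bottle_mid (a point): Small dark-glass wine bottle standing upright, paper label, black foil on the neck: 185 mm tall; body 50 mm in diameter up to 105 mm, neck 28 mm in diameter from 128 mm to the top (easily gripped there). About 0.3 kg. The point is on its axis, half-way up (92.5 mm above its underside); z is up.
- jar_mid (a point): Low round glass jar with a brass lid, standing upright: 56 mm in diameter, 58 mm tall, about 0.17 kg. The point is its centre, 29 mm above its underside; z is up.
- tin_mid (a point): Flat oblong metal tin lying on its base, paper panel on the lid: 74 mm long (its x) by 46 mm wide (its y) by 34 mm tall, 0.12 kg. The point is its centre, 17 mm above its underside.
- corkscrew_mid (a point): Folded waiter's corkscrew with a dark wood handle, lying flat with its steel lever and spiral on top: 108 mm long (its x), 24 mm wide (its y), 20 mm tall, 0.09 kg. The wooden handle is 14 mm thick at the bottom, the steel parts above it are narrower. The point is its centre, 10 mm above its underside.
- stopper_mid (a point): Steel bottle stopper standing upright: a sleeve 34 mm in diameter up to 34 mm, then a waist and a small domed knob, 52 mm tall in all, 0.08 kg. The point is on its axis, 26 mm above its underside; z is up.
- wine_case: The nearly square pale wooden case, fixed to the table, with three grey-lined bays: 168 mm (its x) by 150 mm (its y). Floor 6 mm thick; walls and dividers 6 mm thick, their tops 18 mm above the table. Origin: centre of the underside, z up. Bays in its frame (centre; clear size x by y): long bay (-41, 0) mm, 74 by 138 mm; the larger, square bay (40, 31) mm, 76 by 76 mm; the smallest bay (40, -41) mm, 76 by 56 mm.
- snack_case: The long narrow pale wooden case, fixed to the table, with two grey-lined bays: 198 mm (its x) by 92 mm (its y). Floor 6 mm thick; walls and divider 6 mm thick, their tops 18 mm above the table. Origin: centre of the underside, z up. Bays in its frame (centre; clear size x by y): square bay (-53, 0) mm, 80 by 80 mm; oblong bay (43, 0) mm, 100 by 80 mm.
- cork_bowl: Bystander: a small white bowl of corks, 90 mm in diameter, 42 mm tall. Origin at the centre of its underside. To be left alone.
- candle_dish: Bystander: a low round black iron tealight dish, 52 mm in diameter, 20 mm tall. Origin at the centre of its underside. To be left alone.
- mallet_mid (a point): Bystander: a wooden bung mallet lying flat, head 100 mm long (its y) and 52 mm thick, handle about 220 mm along its +x. The point is the centre of the head, 26 mm above the table. To be left alone.

How it is judged (in metres and radians):
At the end, for the whole second after the job is handed in: Each thing released, at rest on its own bay's floor (within 6 mm), within 8 degrees of upright or flat; off bay centre in case x, y at most: bottle 15, 15; stopper 23, 14; corkscrew 27, 18 (along the bay); jar 15, 15; tin 20, 20 mm (x of bottle_mid in the frame of wine_case between 0.025 and 0.055 m and y of bottle_mid in the frame of wine_case between 0.016 and 0.046 m and z of bottle_mid in the frame of wine_case between 0.0925 and 0.1045 m and x of stopper_mid in the frame of wine_case between 0.017 and 0.063 m and y of stopper_mid in the frame of wine_case between -0.055 and -0.027 m and z of stopper_mid in the frame of wine_case between 0.026 and 0.038 m and x of corkscrew_mid in the frame of wine_case between -0.068 and -0.014 m and y of corkscrew_mid in the frame of wine_case between -0.018 and 0.018 m and z of corkscrew_mid in the frame of wine_case between 0.01 and 0.022 m and x of jar_mid in the frame of snack_case between -0.068 and -0.038 m and y of jar_mid in the frame of snack_case between -0.015 and 0.015 m and z of jar_mid in the frame of snack_case between 0.029 and 0.041 m and x of tin_mid in the frame of snack_case between 0.023 and 0.063 m and y of tin_mid in the frame of snack_case between -0.02 and 0.02 m and z of tin_mid in the frame of snack_case between 0.017 and 0.029 m and angle between each of bottle_mid, stopper_mid, corkscrew_mid, jar_mid, tin_mid's own z axis and vertical below 0.15 rad and linear speed of each of bottle, stopper, corkscrew, jar, tin below 0.02 m/s); the robot touches nothing.
It fails at once if the glass bottle or the jar is let go more than 35 mm above the table ((contact force between the fingers and bottle below 0.02 N and height (world z) of bottle_mid above 0.1275 m) or (contact force between the fingers and jar below 0.02 N and height (world z) of jar_mid above 0.064 m)).
It fails at once if the cork bowl, the candle dish or the mallet is shifted by more than 30 mm (distance of any of cork_bowl, candle_dish, mallet_mid from where it was at the start of the episode above 0.03 m).
It also fails if it takes over 141 s, if anything falls off the work surface, if the arm or the gripper's body presses on something with over 40 N, if the wrist force passes 120 N, or if a joint passes its speed limit or range.

## Working session

There is one attempt and no reset: what is moved stays moved. The work goes in short steps, Python scripts to look and compute and a tool call to move; the robot and the scene stay as the last step left them, time stands still between calls to the robot, and variables do not carry over. Pictures are saved under pics/ and viewed, at most 14 in all, crops included, and the job is handed in when it is done.

Besides the shell and the picture viewer there is one more tool, called after "Request:" as name(argument=value, ...), one argument or row to a line, values as JSON. step_arm: Moves the arm, as the interface text tells. Its arguments: {"type":"object","properties":{"increments":{"type":"array"},"fingers":{"type":"number"}},"required":["increments"]}

```bash
mkdir -p pics; cat > h.py <<'E'
import numpy as np, cv2
from cell import state, imaging, env, spot_in, mark_of
def cam(n,save=None):
    c=imaging.read_camera(n)
    if save: cv2.imwrite('pics/'+save,c['color'][:,:,::-1])
    return c
def ray(c,uv):
    K=np.array(c['intrinsics']);T=np.linalg.inv(np.array(c['camera_from_world']))
    p=np.linalg.inv(K)@[uv[0],uv[1],1]
    d=T[:3,:3]@[p[0],-p[1],-1.]
    return T[:3,3],d
def onz(c,uv,z):
    o,d=ray(c,uv); return o+d*(z-o[2])/d[2]
def cloud(c):
    z=c['z_map'];v,u=np.mgrid[0:z.shape[0],0:z.shape[1]]
    K=np.array(c['intrinsics']);T=np.linalg.inv(np.array(c['camera_from_world']))
    P=np.stack([(u-K[0,2])/K[0,0]*z,-(v-K[1,2])/K[1,1]*z,-z],-1)
    W=P@T[:3,:3].T+T[:3,3]; W[z==0]=np.nan
    return W
H=dict(bottle_mid=92.5,jar_mid=29,tin_mid=17,corkscrew_mid=10,stopper_mid=26,wine_case=0,snack_case=0,cork_bowl=0,candle_dish=0,mallet_mid=26)
E
python3 - <<'E'
from h import *
np.set_printoptions(precision=1,suppress=True)
print(state())
for n in ['scene','side']:
    c=cam(n,n+'0.png'); o,d=ray(c,(256,192)); print(n,o,d)
    for t,z in H.items():
        m=mark_of(n,t)[:2]
        print(t,[(np.round(x['uv']),round(x['confidence'],2),onz(c,x['uv'],z)[:2]) for x in m])
E
```

```text
{'t': 0.0, 'joints': array([-0.1,  0.5,  1.6, -0. ,  1.1, -0.1]), 'qvel': array([-0.,  0., -0.,  0., -0.,  0.]), 'tau': array([ -0. , -61.3, -25.8,   0.1,   0. ,  -0. ]), 'eef_pos': array([624.8,   0.1, 214. ]), 'tcp_rot': array([-3.1, -0. ,  1.6]), 'ft_force': array([-1. , -0.5, -1.1]), 'moment': array([-0., -0.,  0.]), 'grip_force': 0.0, 'opening': 0.9980585341928814}
scene [1166.6 -353.9  953.8] [-0.5  0.3 -0.8]
bottle_mid [(array([319., 187.]), 0.59, array([627.9, 160.6])), (array([263., 233.]), 0.33, array([677.6, -25.8]))]
jar_mid [(array([210., 253.]), 0.71, array([ 630.4, -137.1]))]
tin_mid [(array([196., 196.]), 0.89, array([454.1, -89. ])), (array([207., 315.]), 0.48, array([ 759.7, -208.1]))]
corkscrew_mid [(array([260., 232.]), 0.87, array([624.7,   3. ]))]
stopper_mid [(array([263., 165.]), 0.46, array([448.3, 113.7]))]
wine_case [(array([108., 252.]), 0.88, array([ 494.6, -340.6])), (array([264., 167.]), 0.18, array([436.4, 123.8]))]
snack_case [(array([344., 148.]), 0.74, array([482.2, 365.3]))]
cork_bowl [(array([205., 319.]), 0.62, array([ 757.2, -214.1]))]
candle_di
[... 160 characters left out ...]
.7]
bottle_mid [(array([239., 150.]), 0.55, array([621.9, 158.7]))]
jar_mid [(array([309., 234.]), 0.67, array([ 626.6, -139.3]))]
tin_mid [(array([247., 256.]), 0.98, array([ 472.1, -105.4]))]
corkscrew_mid [(array([280., 203.]), 0.91, array([643.4,   0.4]))]
stopper_mid [(array([199., 204.]), 0.69, array([460.8, 100.7]))]
wine_case [(array([326., 335.]), 0.81, array([ 500.9, -351.9]))]
snack_case [(array([163., 156.]), 0.64, array([478.5, 363.4]))]
cork_bowl [(array([371., 240.]), 0.56, array([ 755.1, -219.8]))]
candle_dish [(array([162., 158.]), 0.73, array([473.8, 357.5])), (array([191., 251.]), 0.69, array([379.6,  -5.7]))]
mallet_mid [(array([297., 165.]), 0.82, array([764.2,  83.2]))]
```

```bash
python3 - <<'E'
from h import *
np.set_printoptions(precision=3,suppress=True)
# top-down height map & colour map from both cameras for z in range, 2mm/pixel x 340..900, y -470..470
im=np.zeros((300,480,3),np.uint8); hz=np.full((300,480),-1e9)
W={}
for n in ['side','scene']:
    c=cam(n); w=cloud(c); W[n]=w.reshape(-1,3); col=c['color'][:,:,::-1].reshape(-1,3)
    for p,k in zip(W[n],col):
        if np.isnan(p[0]) or p[2]>190: continue
        i=int((p[0]-330)/2);j=int((480-p[1])/2)
        if 0<=i<300 and 0<=j<480 and p[2]>hz[i,j]-3: hz[i,j]=p[2]; im[299-i,j]=k
cv2.imwrite('pics/top.png',cv2.resize(im,None,fx=1.6,fy=1.6))
A=np.vstack(list(W.values())); A=A[~np.isnan(A[:,0])]
def near(xy,r,z0,z1):
    m=(np.hypot(*(A[:,:2]-xy).T)<r)&(A[:,2]>z0)&(A[:,2]<z1); return A[m]
for t,xy,r,z0,z1 in [('tin',(463,-97),60,28,40),('cork',(634,2),75,6,28),('jar',(628,-138),45,50,64),('stop',(455,107),35,10,60),('stoptop',(455,107),35,44,60),('bottop',(625,160),40,178,192),('wine',(498,-346),140,14,21),('snack',(480,364),140,14,21)]:
    p=near(xy,r,z0,z1); 
    if len(p)<5: print(t,len(p)); continue
    R=cv2.minAreaRect(p[:,:2].astype(np.float32)); print(t,len(p),p.mean(0),R, np.percentile(p[:,2],[5,50,95]))
E
```

```text
tin 1006 [ 465.478 -105.14    33.065] ((464.91644287109375, -102.97616577148438), (49.73786163330078, 81.18260955810547), 7.862337589263916) [29.487 32.992 36.811]
cork 706 [630.587   2.018  15.188] ((633.03076171875, 8.039909362792969), (105.29639434814453, 113.09408569335938), 64.69731140136719) [ 7.556 15.183 21.949]
jar 639 [ 627.736 -137.845   56.919] ((627.8087158203125, -137.2183837890625), (52.31794357299805, 49.686553955078125), 79.1422348022461) [53.028 57.029 60.495]
stop 292 [452.127 101.732  35.209] ((451.80303955078125, 105.53398895263672), (30.18790626525879, 31.0291805267334), 15.608814239501953) [13.35  35.257 52.414]
stoptop 104 [453.125 107.303  49.961] ((453.0552062988281, 107.03313446044922), (24.311243057250977, 26.350414276123047), 2.8026175498962402) [45.991 50.257 53.824]
bottop 173 [623.59  163.292 184.068] ((623.5741577148438, 165.57398986816406), (29.47900390625, 31.812105178833008), 33.202537536621094) [178.869 184.622 187.757]
wine 2240 [ 494.627 -350.472   17.031] ((490.06689453125, -343.55194091796875), (154.2167510986328, 174.2047882080078), 84.26551055908203) [14.479 16.963 19.94 ]
snack 767 [470.527 364.206  17.106] ((470.40667724609375, 364.7339782714844), (102.50792694091797, 201.56356811523438), 87.38860321044922) [14.433 16.955 20.204]
```

View pics/scene0.png

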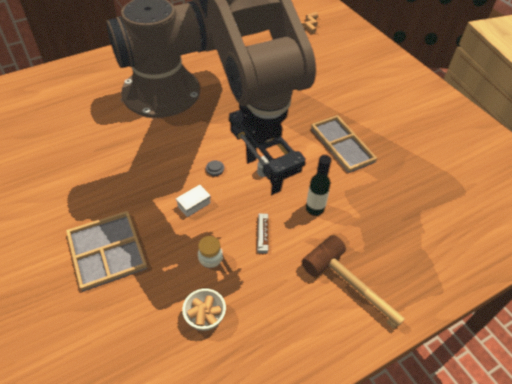

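View pics/top.png

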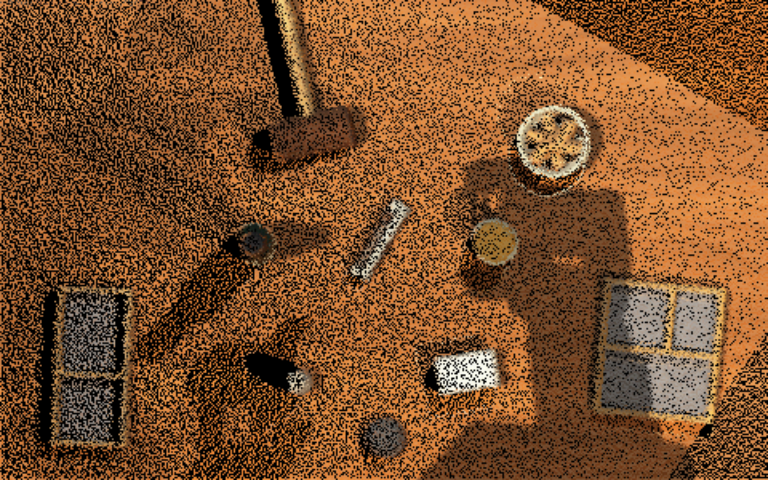

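The scene view shows the wine case at left (~108,250) and the snack case at right (~344,145). Between them are the tin (195,200), jar (210,250), corkscrew (262,233), bottle (318,187) and a stopper hidden by the gripper. In the top map both cases have case x roughly along world +x. I'll fit the cases and the corkscrew more tightly, and check the wrist camera.

```bash
python3 - <<'E'
from h import *
from scipy.optimize import differential_evolution as DE
np.set_printoptions(precision=4,suppress=True)
s=state(); print(s['eef_pos'],s['tcp_rot'])
A={n:cloud(cam(n)).reshape(-1,3) for n in ['scene','side']}
def walls(name,L,Wd,div,xy,y0):
    for n in ['scene','side']:
        P=A[n]; P=P[(np.hypot(*(P[:,:2]-xy).T)<150)&(P[:,2]>14)&(P[:,2]<22)][:,:2]
        Q=A[n]; Q=Q[(np.hypot(*(Q[:,:2]-xy).T)<150)&(Q[:,2]>-4)&(Q[:,2]<10)][:,:2]
        def ins(p,P):
            c,si=np.cos(p[2]),np.sin(p[2]); d=P-p[:2]; x=d@[c,si]; y=d@[-si,c]
            m=(abs(x)<L/2)&(abs(y)<Wd/2)&((abs(x)>L/2-6)|(abs(y)>Wd/2-6)|div(x,y)); return m.sum()
        r=DE(lambda p:-(ins(p,P)-ins(p,Q)),[(xy[0]-20,xy[0]+20),(xy[1]-20,xy[1]+20),(y0-.12,y0+.12)],seed=1,maxiter=60,popsize=20)
        print(name,n,r.x,-r.fun,len(P))
walls('wine',168,150,lambda x,y:(abs(x+1)<3)|((x>0)&(abs(y+10)<3)),(492,-345),-.09)
walls('snack',198,92,lambda x,y:abs(x+10)<3,(474,364),-.045)
for n in A:
  for t,xy,r,z0 in [('cork',(632,6),60,12),('tin',(466,-103),48,29),('stop',(454,106),30,8)]:
    P=A[n];P=P[(np.hypot(*(P[:,:2]-xy).T)<r)&(P[:,2]>z0)&(P[:,2]<56)][:,:2]
    if len(P)<8: print(n,t,len(P)); continue
    R=cv2.minAreaRect(P.astype(np.float32)); print(n,t,len(P),np.round(np.r_[R[0],R[1],R[2]],1))
c=cam('wrist','wrist0.png'); print(ray(c,(256,192)))
for t,z in H.items():
    m=mark_of('wrist',t)[:1]
    print(t,[(np.round(x['uv']),round(x['confidence'],2),onz(c,x['uv'],z)[:2]) for x in m])
E
```

```text
[625.0246   0.0372 214.6586] [ 3.1415 -0.      1.5708]
wine scene [ 488.7502 -341.2215   -0.0969] 601.0 975
wine side [ 493.1052 -344.0111   -0.0976] 904.0 1310
snack scene [468.5517 369.7082  -0.0441] 194.0 485
snack side [473.086  366.6268  -0.0463] 114.0 311
scene cork 325 [629.5   5.8  21.8 108.4  59.1]
scene tin 453 [ 463.6 -101.5   50.4   75.2   11.3]
scene stop 86 [454.4 106.9  24.3  29.9  84.9]
side cork 205 [628.5   2.5  24.7 106.5  57.6]
side tin 529 [ 464.9 -105.2   47.6   76.1    8.4]
side stop 222 [453.4 105.4  30.8  34.   16.6]
(array([626.5825,  84.9431, 384.2196]), array([ 0.0196, -0.3026, -0.9531]))
bottle_mid []
jar_mid [(array([252., 272.]), 0.98, array([ 628.9686, -135.7382]))]
tin_mid [(array([125., 243.]), 0.83, array([ 464.9396, -100.5699]))]
corkscrew_mid [(array([254., 161.]), 0.88, array([631.1043,   5.3872]))]
stopper_mid [(array([86., 69.]), 0.86, array([451.3318, 108.7443]))]
wine_case []
snack_case []
cork_bowl [(array([340., 308.]), 0.56, array([ 756.9625, -213.4093]))]
candle_dish [(array([338., 308.]), 0.71, array([ 755.2463, -213.7545]))]
mallet_mid [(array([378.,  90.]), 0.59, array([766.076,  88.127]))]
```

View pics/wrist0.png

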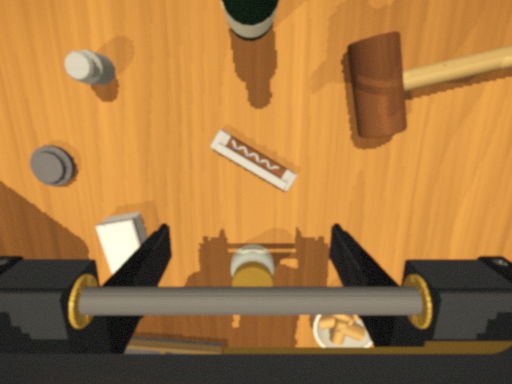

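The wrist view shows the stopper (88,68), corkscrew (254,161), tin (125,240) and jar (252,272), with the bottle base at (250,15). All of these agree with the clouds to a few mm, so I'll plan the whole chain.

```bash
cat > plan.py <<'E'
import numpy as np
def plan(wps):
    for a,b in zip(wps,wps[1:]):
        p=np.radians(a[3]); d=np.array(b[:3])-a[:3]
        s=[d[0]*np.cos(p)+d[1]*np.sin(p), d[0]*np.sin(p)-d[1]*np.cos(p), -d[2]]
        r=-np.radians(b[3]-a[3]); n=max(np.linalg.norm(d)/62.5,abs(r)/np.radians(10.7))
        print(b,'slide',np.round(np.array(s)/1000,4).tolist(),'roll',round(r,4),'rows>=%.1f'%n)
E
python3 - <<'E'
from plan import plan
g=84.4
plan([(625,0,214.7,90),(453,107,120,g),(453,107,12,g),(453,107,100,g),(527.3,-387.7,100,g),(527.3,-387.7,19,g),(527.3,-387.7,120,g),
(630,4.5,120,148.4),(630,4.5,3,148.4),(630,4.5,100,148.4),(450.7,-339,100,g),(450.7,-339,9.5,g),(450.7,-339,120,g),
(628.5,-137,120,g),(628.5,-137,20,g),(628.5,-137,240,g),(418,370.4,240,g),(418,370.4,26.5,g),(418,370.4,120,g),
(464.5,-102.5,120,99.5),(464.5,-102.5,13,99.5),(464.5,-102.5,120,99.5),(514,366,120,177.4),(514,366,19.5,177.4),(514,366,240,177.4),
(624,163,240,100),(624,163,142,100),(624,163,200,100),(534.3,-316,200,100),(534.3,-316,148.5,100),(534.3,-316,260,100)])
E
```

```text
(453, 107, 120, 84.4) slide [0.107, -0.172, 0.0947] roll 0.0977 rows>=3.6
(453, 107, 12, 84.4) slide [0.0, 0.0, 0.108] roll -0.0 rows>=1.7
(453, 107, 100, 84.4) slide [0.0, 0.0, -0.088] roll -0.0 rows>=1.4
(527.3, -387.7, 100, 84.4) slide [-0.4851, 0.1222, -0.0] roll -0.0 rows>=8.0
(527.3, -387.7, 19, 84.4) slide [0.0, 0.0, 0.081] roll -0.0 rows>=1.3
(527.3, -387.7, 120, 84.4) slide [0.0, 0.0, -0.101] roll -0.0 rows>=1.6
(630, 4.5, 120, 148.4) slide [0.4003, 0.0639, -0.0] roll -1.117 rows>=6.5
(630, 4.5, 3, 148.4) slide [0.0, 0.0, 0.117] roll -0.0 rows>=1.9
(630, 4.5, 100, 148.4) slide [0.0, 0.0, -0.097] roll -0.0 rows>=1.6
(450.7, -339, 100, 84.4) slide [-0.0273, -0.3865, -0.0] roll 1.117 rows>=6.2
(450.7, -339, 9.5, 84.4) slide [0.0, 0.0, 0.0905] roll -0.0 rows>=1.4
(450.7, -339, 120, 84.4) slide [0.0, 0.0, -0.1105] roll -0.0 rows>=1.8
(628.5, -137, 120, 84.4) slide [0.2184, 0.1572, -0.0] roll -0.0 rows>=4.3
(628.5, -137, 20, 84.4) slide [0.0, 0.0, 0.1] roll -0.0 rows>=1.6
(628.5, -137, 240, 84.4) slide [0.0, 0.0, -0.22] roll -0.0 rows>=3.5
(418, 370.4, 240, 84.4) slide [0.4844, -0
[... 326 characters left out ...]
.5, -102.5, 120, 99.5) slide [0.0, 0.0, -0.107] roll -0.0 rows>=1.7
(514, 366, 120, 177.4) slide [0.4539, 0.1261, -0.0] roll -1.3596 rows>=7.5
(514, 366, 19.5, 177.4) slide [0.0, 0.0, 0.1005] roll -0.0 rows>=1.6
(514, 366, 240, 177.4) slide [0.0, 0.0, -0.2205] roll -0.0 rows>=3.5
(624, 163, 240, 100) slide [-0.1191, -0.1978, 0.0] roll 1.3509 rows>=7.2
(624, 163, 142, 100) slide [0.0, 0.0, 0.098] roll -0.0 rows>=1.6
(624, 163, 200, 100) slide [0.0, 0.0, -0.058] roll -0.0 rows>=0.9
(534.3, -316, 200, 100) slide [-0.4561, -0.1715, -0.0] roll -0.0 rows>=7.8
(534.3, -316, 148.5, 100) slide [0.0, 0.0, 0.0515] roll -0.0 rows>=0.8
(534.3, -316, 260, 100) slide [0.0, 0.0, -0.1115] roll -0.0 rows>=1.8
```

Request:
step_arm(
  increments=[
    {"slide":[0.107,-0.172,0.0947],"roll":0.0977},
    {"slide":[0.107,-0.172,0.0947],"roll":0.0977},
    {"slide":[0.107,-0.172,0.0947],"roll":0.0977},
    {"slide":[0.107,-0.172,0.0947],"roll":0.0977},
    {"slide":[0.107,-0.172,0.0947],"roll":0.0977},
  ],
)

```text
t: 2.48
eef_pos: [451.2, 107.9, 119.4]
tcp_rot: [-3.139, 0.0, 1.475]
ft_force: [1.0, -0.3, 0.4]
opening: 1.0
grip_force: 0.0
```

Request:
step_arm(
  increments=[
    {"slide":[0,0,0.055]},
    {"slide":[0,0,0.095]},
    {"slide":[0,0,0.108]},
    {"slide":[0,0,0.108]},
    {"slide":[0,0,0.108]},
  ],
)

```text
invalid input at $.increments[0]: expected keys slide, roll
```

Request:
step_arm(
  increments=[
    {"slide":[0,0,0]},
    {"slide":[0,0,0]},
    {"slide":[0,0,0]},
    {"slide":[0,0,0]},
    {"slide":[0,0,0]},
  ],
  fingers=0,
)

```text
invalid input at $.increments[0]: expected keys slide, roll
```

Request:
step_arm(
  increments=[
    {"slide":[0,0,0]},
    {"slide":[0,0,0]},
    {"slide":[0,0,-0.02]},
    {"slide":[0,0,-0.06]},
    {"slide":[0,0,-0.088]},
  ],
)

```text
invalid input at $.increments[0]: expected keys slide, roll
```

Request:
step_arm(
  increments=[
    {"slide":[0,0,0.055],"roll":0},
    {"slide":[0,0,0.095],"roll":0},
    {"slide":[0,0,0.108],"roll":0},
    {"slide":[0,0,0.108],"roll":0},
    {"slide":[0,0,0.108],"roll":0},
  ],
)

```text
t: 3.1
eef_pos: [454.0, 107.0, 13.2]
tcp_rot: [3.139, -0.0, 1.473]
ft_force: [0.0, 0.1, 0.3]
opening: 1.0
grip_force: 0.0
```

Request:
step_arm(
  increments=[
    {"slide":[0,0,0],"roll":0},
    {"slide":[0,0,0],"roll":0},
    {"slide":[0,0,0],"roll":0},
    {"slide":[0,0,0],"roll":0},
    {"slide":[0,0,0],"roll":0},
  ],
  fingers=0,
)

```text
t: 3.72
eef_pos: [453.1, 107.0, 11.9]
tcp_rot: [3.141, -0.0, 1.473]
ft_force: [0.2, -0.3, 0.6]
opening: 0.533
grip_force: 0.0
```

Request:
step_arm(
  increments=[
    {"slide":[0,0,0],"roll":0},
    {"slide":[0,0,0],"roll":0},
    {"slide":[0,0,-0.02],"roll":0},
    {"slide":[0,0,-0.06],"roll":0},
    {"slide":[0,0,-0.088],"roll":0},
  ],
)

```text
t: 4.35
eef_pos: [453.0, 107.0, 101.2]
tcp_rot: [3.141, -0.0, 1.473]
ft_force: [-0.2, -0.1, -0.1]
opening: 0.348
grip_force: 30.0
```

Request:
step_arm(
  increments=[
    {"slide":[-0.2425,0.0611,0],"roll":0},
    {"slide":[-0.2425,0.0611,0],"roll":0},
    {"slide":[-0.2425,0.0611,0],"roll":0},
    {"slide":[-0.2425,0.0611,0],"roll":0},
  ],
)

```text
t: 4.85
eef_pos: [490.1, -142.3, 100.0]
tcp_rot: [3.141, -0.0, 1.473]
ft_force: [0.2, 0.9, -0.1]
opening: 0.349
grip_force: 30.0
```

Request:
step_arm(
  increments=[
    {"slide":[-0.2426,0.0611,0],"roll":0},
    {"slide":[-0.2426,0.0611,0],"roll":0},
    {"slide":[-0.2426,0.0611,0],"roll":0},
    {"slide":[-0.2426,0.0611,0],"roll":0},
    {"slide":[-0.2426,0.0611,0],"roll":0},
  ],
)

```text
t: 5.48
eef_pos: [526.9, -391.5, 99.2]
tcp_rot: [3.141, 0.001, 1.469]
ft_force: [0.0, 0.8, -1.0]
opening: 0.35
grip_force: 30.0
```

```bash
python3 - <<'E'
from h import *
s=state();print(s['eef_pos'],s['opening'])
c=cam('wrist','w1.png')
for t in ['wine_case','stopper_mid']:
    print(t,[(np.round(x['uv']),round(x['confidence'],2),onz(c,x['uv'],H[t])[:2]) for x in mark_of('wrist',t)[:2]])
E
```

```text
[ 526.92834989 -391.46743564   99.16409535] 0.34964704871868474
wine_case [(array([204., 141.]), 0.76, array([ 493.60878635, -342.33922166]))]
stopper_mid [(array([248., 247.]), 0.57, array([ 522.57810085, -432.978075  ]))]
```

View pics/w1.png

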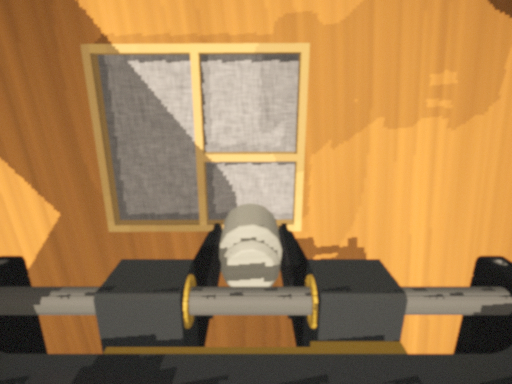

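The wrist view shows the wine case upright in the image: outer corners (82,44), (310,44), (302,232) and (108,232), long bay left, small bay below right. The stopper hangs straight at (250,240). I'll pin the case from those corners.

```bash
python3 - <<'E'
from h import *
c=cam('wrist'); s=state(); print(s['eef_pos'])
P=np.array([onz(c,u,18)[:2] for u in [(82,44),(310,44),(302,232),(108,232)]]);print(P,P.mean(0))
print(np.linalg.norm(np.diff(P,axis=0),axis=1))
for a,b in [((248,156),0),((200,53),0),((205,222),0)]: print(onz(c,a,18)[:2])
E
```

```text
[ 527.08866802 -386.38619743   99.73591712]
[[ 417.48628468 -256.33231005]
 [ 583.73265715 -272.57614967]
 [ 570.66881902 -422.41531551]
 [ 401.65063808 -405.96843006]] [ 493.38459973 -339.32305132]
[167.03807555 150.40757789 169.81650547]
[ 530.3101017  -350.82080489]
[ 502.66722352 -270.75900021]
[ 487.50035219 -404.81513063]
```

Request:
step_arm(
  increments=[
    {"slide":[0.003,0.0015,0.03],"roll":0},
    {"slide":[0.003,0.0015,0.055],"roll":0},
    {"slide":[0.003,0.0015,0.07],"roll":0},
    {"slide":[0.003,0.0015,0.0805],"roll":0},
    {"slide":[0.003,0.0015,0.0805],"roll":0},
  ],
)

```text
t: 6.3
eef_pos: [529.1, -384.4, 19.2]
tcp_rot: [-3.141, -0.0, 1.473]
ft_force: [-0.3, -0.6, -0.3]
opening: 0.347
grip_force: 30.0
```

Request:
step_arm(
  increments=[
    {"slide":[0,0,0],"roll":0},
    {"slide":[0,0,0],"roll":0},
  ],
)

```text
t: 6.55
eef_pos: [529.3, -385.0, 20.2]
tcp_rot: [3.141, 0.001, 1.473]
ft_force: [0.1, -0.2, -0.3]
opening: 0.35
grip_force: 30.0
```

Request:
step_arm(
  increments=[
    {"slide":[0,0,0],"roll":0},
    {"slide":[0,0,0],"roll":0},
    {"slide":[0,0,0],"roll":0},
  ],
  fingers=0.7,
)

```text
t: 6.92
eef_pos: [529.1, -384.8, 19.6]
tcp_rot: [3.141, 0.0, 1.473]
ft_force: [0.6, 0.4, 0.7]
opening: 0.609
grip_force: 0.0
```

Request:
step_arm(
  increments=[
    {"slide":[0,0,-0.03],"roll":0},
    {"slide":[0,0,-0.08],"roll":0},
    {"slide":[0,0,-0.1005],"roll":0},
    {"slide":[0,0,-0.1005],"roll":0},
  ],
)

```text
t: 7.42
eef_pos: [529.5, -385.2, 121.5]
tcp_rot: [3.139, 0.002, 1.473]
ft_force: [0.5, 0.9, -1.1]
opening: 0.701
grip_force: 0.0
```

```bash
python3 - <<'E'
from h import *
from plan import plan
c=cam('wrist'); print(state()['eef_pos'])
print([(np.round(x['uv']),round(x['confidence'],2),onz(c,x['uv'],32)) for x in mark_of('wrist','stopper_mid')[:2]])
g=84.4
plan([(529,-385,120,g),(580,-190,120,116.4),(630,4.5,120,148.4),(630,4.5,3,148.4),(630,4.5,100,148.4),(540,-167,100,116.4),(452.5,-336,100,g),(452.5,-336,9.5,g),(452.5,-336,120,g),(628.5,-137,120,g)])
E
```

```text
[ 529.06590056 -384.71876922  119.92836545]
[(array([247., 188.]), 0.75, array([ 529.08115039, -379.2435852 ,   32.        ]))]
(580, -190, 120, 116.4) slide [0.199, 0.0317, 0.0] roll -0.5585 rows>=3.2
(630, 4.5, 120, 148.4) slide [0.152, 0.1313, -0.0] roll -0.5585 rows>=3.2
(630, 4.5, 3, 148.4) slide [0.0, 0.0, 0.117] roll -0.0 rows>=1.9
(630, 4.5, 100, 148.4) slide [0.0, 0.0, -0.097] roll -0.0 rows>=1.6
(540, -167, 100, 116.4) slide [-0.0132, -0.1932, -0.0] roll 0.5585 rows>=3.1
(452.5, -336, 100, 84.4) slide [-0.1125, -0.1535, -0.0] roll 0.5585 rows>=3.0
(452.5, -336, 9.5, 84.4) slide [0.0, 0.0, 0.0905] roll -0.0 rows>=1.4
(452.5, -336, 120, 84.4) slide [0.0, 0.0, -0.1105] roll -0.0 rows>=1.8
(628.5, -137, 120, 84.4) slide [0.2152, 0.1557, -0.0] roll -0.0 rows>=4.3
```

Request:
step_arm(
  increments=[
    {"slide":[0.199,0.0317,0],"roll":-0.5585},
    {"slide":[0.199,0.0317,0],"roll":-0.5585},
    {"slide":[0.199,0.0317,0],"roll":-0.5585},
    {"slide":[0.199,0.0317,0],"roll":-0.5585},
  ],
  fingers=0.7,
)

```text
t: 8.02
eef_pos: [580.0, -186.4, 118.5]
tcp_rot: [-3.14, -0.002, 2.036]
ft_force: [-0.5, -0.2, -0.1]
opening: 0.696
grip_force: 0.0
```

Request:
step_arm(
  increments=[
    {"slide":[0.152,0.1313,0],"roll":-0.5585},
    {"slide":[0.152,0.1313,0],"roll":-0.5585},
    {"slide":[0.152,0.1313,0],"roll":-0.5585},
    {"slide":[0.152,0.1313,0],"roll":-0.5585},
    {"slide":[0.152,0.1313,0],"roll":-0.5585},
  ],
)

```text
t: 8.65
eef_pos: [629.9, 4.5, 119.0]
tcp_rot: [-3.141, -0.001, 2.588]
ft_force: [-0.2, -0.3, -0.4]
opening: 0.702
grip_force: 0.0
```

```bash
python3 - <<'E'
from h import *
c=cam('wrist','w2.png'); print(state()['eef_pos'],state()['tcp_rot'])
w=cloud(c).reshape(-1,3); w=w[(np.hypot(w[:,0]-630,w[:,1]-4.5)<65)&(w[:,2]>9)&(w[:,2]<25)]
R=cv2.minAreaRect(w[:,:2].astype(np.float32)); print(R,len(w))
print([(np.round(x['uv']),round(x['confidence'],2),onz(c,x['uv'],10)) for x in mark_of('wrist','corkscrew_mid')[:2]])
E
```

```text
[629.79330355   3.53537304 119.21183484] [-3.14086724e+00 -8.18374827e-04  2.58736981e+00]
((631.1354370117188, 6.685939788818359), (24.294437408447266, 108.54978942871094), 59.218318939208984) 2949
[]
```

View pics/w2.png

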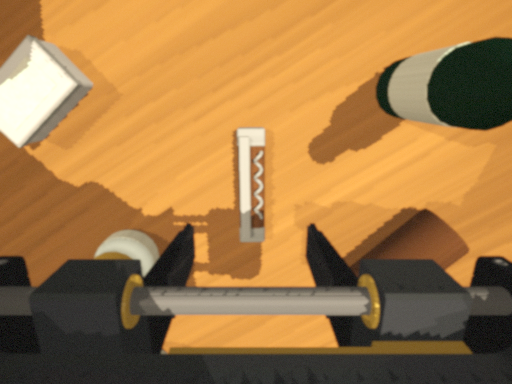

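The corkscrew lies upright in the image at (252,185), centred between the fingers and aligned with them, so I'll grasp it.

Request:
step_arm(
  increments=[
    {"slide":[0,0,0.05],"roll":0},
    {"slide":[0,0,0.09],"roll":0},
    {"slide":[0,0,0.11],"roll":0},
    {"slide":[0,0,0.117],"roll":0},
    {"slide":[0,0,0.117],"roll":0},
  ],
)

```text
t: 9.38
eef_pos: [630.5, 4.2, 3.6]
tcp_rot: [3.141, 0.001, 2.589]
ft_force: [-0.6, 0.4, -0.1]
opening: 0.698
grip_force: 0.0
```

Request:
step_arm(
  increments=[
    {"slide":[0,0,0],"roll":0},
    {"slide":[0,0,0],"roll":0},
    {"slide":[0,0,0],"roll":0},
    {"slide":[0,0,0],"roll":0},
    {"slide":[0,0,0],"roll":0},
  ],
  fingers=0,
)

```text
t: 10.0
eef_pos: [630.1, 4.8, 3.1]
tcp_rot: [3.141, 0.0, 2.59]
ft_force: [-0.1, -0.2, 1.2]
opening: 0.251
grip_force: 30.0
```

Request:
step_arm(
  increments=[
    {"slide":[0,0,0],"roll":0},
    {"slide":[0,0,0],"roll":0},
    {"slide":[0,0,-0.02],"roll":0},
    {"slide":[0,0,-0.06],"roll":0},
    {"slide":[0,0,-0.097],"roll":0},
  ],
)

```text
t: 10.62
eef_pos: [630.1, 4.7, 102.3]
tcp_rot: [3.141, 0.001, 2.59]
ft_force: [0.4, -0.1, -1.4]
opening: 0.249
grip_force: 30.0
```

Request:
step_arm(
  increments=[
    {"slide":[-0.0132,-0.1932,0],"roll":0.5585},
    {"slide":[-0.0132,-0.1932,0],"roll":0.5585},
    {"slide":[-0.0132,-0.1932,0],"roll":0.5585},
    {"slide":[-0.0132,-0.1932,0],"roll":0.5585},
    {"slide":[-0.0132,-0.1932,0],"roll":0.5585},
  ],
)

```text
t: 11.25
eef_pos: [540.2, -167.0, 100.8]
tcp_rot: [3.141, 0.001, 2.032]
ft_force: [-0.6, 0.1, -0.9]
opening: 0.251
grip_force: 30.0
```

Request:
step_arm(
  increments=[
    {"slide":[-0.1135,-0.154,0],"roll":0.5585},
    {"slide":[-0.1135,-0.154,0],"roll":0.5585},
    {"slide":[-0.1135,-0.154,0],"roll":0.5585},
    {"slide":[-0.1135,-0.154,0],"roll":0.5585},
    {"slide":[-0.1135,-0.154,0],"roll":0.5585},
  ],
)

```text
t: 11.88
eef_pos: [453.3, -335.9, 100.1]
tcp_rot: [3.141, -0.0, 1.476]
ft_force: [0.4, 0.8, -1.6]
opening: 0.245
grip_force: 30.0
```

```bash
python3 - <<'E'
from h import *
c=cam('wrist','w3.png'); print(state()['eef_pos'],state()['tcp_rot'],state()['opening'])
E
```

```text
[ 453.54457705 -335.4819791   100.05812967] [ 3.14153468e+00 -2.58092991e-04  1.47631687e+00] 0.250530426338801
```

View pics/w3.png

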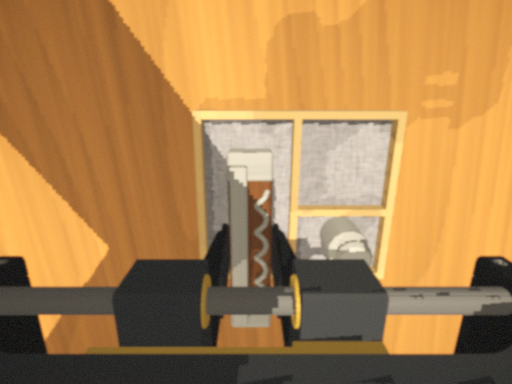

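The corkscrew is held level over the long bay, spanning rows 150 to 325 at columns 230-272. The stopper stands in its bay at (345,240). I'll lower it.

Request:
step_arm(
  increments=[
    {"slide":[-0.002,-0.001,0.04],"roll":0},
    {"slide":[-0.002,-0.001,0.065],"roll":0},
    {"slide":[-0.002,-0.001,0.08],"roll":0},
    {"slide":[-0.002,-0.001,0.0905],"roll":0},
    {"slide":[-0.002,-0.001,0.0905],"roll":0},
  ],
)

```text
t: 12.55
eef_pos: [451.9, -338.4, 9.4]
tcp_rot: [3.141, 0.0, 1.474]
ft_force: [-0.3, 1.0, -0.9]
opening: 0.249
grip_force: 30.0
```

Request:
step_arm(
  increments=[
    {"slide":[0,0,0],"roll":0},
    {"slide":[0,0,0],"roll":0},
  ],
)

```text
t: 12.8
eef_pos: [451.6, -338.9, 9.9]
tcp_rot: [3.141, 0.0, 1.473]
ft_force: [0.2, -0.8, -1.0]
opening: 0.251
grip_force: 30.0
```

Request:
step_arm(
  increments=[
    {"slide":[0,0,0],"roll":0},
    {"slide":[0,0,0],"roll":0},
    {"slide":[0,0,0],"roll":0},
  ],
  fingers=0.4,
)

```text
t: 13.18
eef_pos: [451.4, -338.8, 9.5]
tcp_rot: [3.141, 0.0, 1.473]
ft_force: [0.1, 0.0, -0.0]
opening: 0.398
grip_force: 0.0
```

Request:
step_arm(
  increments=[
    {"slide":[0,0,-0.03],"roll":0},
    {"slide":[0,0,-0.08],"roll":0},
    {"slide":[0,0,-0.1105],"roll":0},
    {"slide":[0,0,-0.1105],"roll":0},
  ],
)

```text
t: 13.68
eef_pos: [452.1, -339.4, 122.1]
tcp_rot: [3.138, 0.003, 1.473]
ft_force: [-0.9, -0.6, -1.1]
opening: 0.398
grip_force: 0.0
```

Request:
step_arm(
  increments=[
    {"slide":[0.217,0.1565,0],"roll":0},
    {"slide":[0.217,0.1565,0],"roll":0},
    {"slide":[0.217,0.1565,0],"roll":0},
    {"slide":[0.217,0.1565,0],"roll":0},
    {"slide":[0.217,0.1565,0],"roll":0},
  ],
  fingers=1,
)

```text
t: 14.3
eef_pos: [629.5, -135.1, 118.3]
tcp_rot: [-3.14, -0.001, 1.476]
ft_force: [0.1, -0.4, -0.0]
opening: 0.87
grip_force: 0.0
```

```bash
python3 - <<'E'
from h import *
from plan import plan
print(state()['eef_pos'],state()['tcp_rot'],state()['opening'])
for n,z in [('scene',29),('side',29),('wrist',29)]:
    c=cam(n)
    for t,zz in [('corkscrew_mid',16),('stopper_mid',32),('jar_mid',29)]:
        print(n,t,[(round(x['confidence'],2),np.round(onz(c,x['uv'],zz)[:2])) for x in mark_of(n,t)[:2]])
E
```

```text
[ 629.52752454 -135.13894931  118.30581677] [-3.14024101e+00 -5.32191470e-04  1.47628968e+00] 0.870243341171464
scene corkscrew_mid [(0.9, array([ 456., -342.]))]
scene stopper_mid [(0.62, array([509., 350.])), (0.53, array([ 530., -384.]))]
scene jar_mid [(0.87, array([ 633., -136.]))]
side corkscrew_mid [(0.61, array([ 457., -341.]))]
side stopper_mid [(0.97, array([ 531., -378.]))]
side jar_mid [(0.84, array([ 632., -139.]))]
wrist corkscrew_mid []
wrist stopper_mid []
wrist jar_mid [(0.79, array([ 631., -137.]))]
```

Request:
step_arm(
  increments=[
    {"slide":[0,0.0015,0.05],"roll":0},
    {"slide":[0,0.0015,0.08],"roll":0},
    {"slide":[0,0.0015,0.1],"roll":0},
    {"slide":[0,0.0015,0.1],"roll":0},
    {"slide":[0,0.0015,0.1],"roll":0},
  ],
)

```text
t: 15.52
eef_pos: [630.5, -138.4, 21.1]
tcp_rot: [3.14, 0.0, 1.473]
ft_force: [-0.0, -0.0, 0.3]
opening: 1.001
grip_force: 0.0
```

Request:
step_arm(
  increments=[
    {"slide":[0,0,0],"roll":0},
    {"slide":[0,0,0],"roll":0},
    {"slide":[0,0,0],"roll":0},
    {"slide":[0,0,0],"roll":0},
    {"slide":[0,0,0],"roll":0},
  ],
  fingers=0,
)

```text
t: 16.15
eef_pos: [629.6, -138.2, 20.0]
tcp_rot: [-3.141, -0.0, 1.473]
ft_force: [-2.0, 0.7, 3.0]
opening: 0.574
grip_force: 30.0
```

Request:
step_arm(
  increments=[
    {"slide":[0,0,0],"roll":0},
    {"slide":[0,0,0],"roll":0},
    {"slide":[0,0,0],"roll":0},
  ],
)

```text
t: 16.52
eef_pos: [629.6, -138.2, 20.0]
tcp_rot: [-3.141, -0.0, 1.473]
ft_force: [-3.4, 0.7, 4.6]
opening: 0.572
grip_force: 30.0
```

Request:
step_arm(
  increments=[
    {"slide":[0,0,-0.02],"roll":0},
    {"slide":[0,0,-0.06],"roll":0},
    {"slide":[0,0,-0.11],"roll":0},
    {"slide":[0,0,-0.165],"roll":0},
    {"slide":[0,0,-0.22],"roll":0},
  ],
)

```text
t: 17.15
eef_pos: [629.8, -138.2, 243.1]
tcp_rot: [3.14, 0.0, 1.473]
ft_force: [0.4, -0.1, -1.1]
opening: 0.576
grip_force: 30.0
```

Request:
step_arm(
  increments=[
    {"slide":[0.05,-0.027,0],"roll":0},
    {"slide":[0.1,-0.054,0],"roll":0},
    {"slide":[0.15,-0.081,0],"roll":0},
    {"slide":[0.2,-0.108,0],"roll":0},
    {"slide":[0.2427,-0.1301,0],"roll":0},
  ],
)

```text
t: 17.77
eef_pos: [523.2, 117.8, 241.3]
tcp_rot: [3.139, -0.001, 1.473]
ft_force: [0.5, 0.5, -2.0]
opening: 0.577
grip_force: 30.0
```

Request:
step_arm(
  increments=[
    {"slide":[0.05,-0.027,0],"roll":0},
    {"slide":[0.1,-0.054,0],"roll":0},
    {"slide":[0.15,-0.081,0],"roll":0},
    {"slide":[0.2,-0.108,0],"roll":0},
    {"slide":[0.2427,-0.1301,0],"roll":0},
  ],
)

```text
t: 18.4
eef_pos: [417.3, 372.2, 241.3]
tcp_rot: [3.14, -0.002, 1.474]
ft_force: [1.7, -0.2, -2.9]
opening: 0.576
grip_force: 30.0
```

Request:
step_arm(
  increments=[
    {"slide":[0,0,0.05],"roll":0},
    {"slide":[0,0,0.1],"roll":0},
    {"slide":[0,0,0.13],"roll":0},
    {"slide":[0,0,0.14],"roll":0},
    {"slide":[0,0,0.14],"roll":0},
  ],
)

```text
t: 19.02
eef_pos: [418.6, 370.5, 100.7]
tcp_rot: [3.141, -0.001, 1.473]
ft_force: [0.0, 0.2, -2.4]
opening: 0.573
grip_force: 30.0
```

```bash
python3 - <<'E'
from h import *
print(state()['eef_pos'],state()['tcp_rot'],state()['opening'])
c=cam('wrist','w4.png')
for t,zz in [('snack_case',0),('jar_mid',109)]:
    print(t,[(round(x['confidence'],2),x['uv'],np.round(onz(c,x['uv'],zz)[:2])) for x in mark_of('wrist',t)[:2]])
E
```

```text
[418.61795339 370.49057357 100.70309273] [ 3.14088223e+00 -5.67517672e-04  1.47302261e+00] 0.5729970608771274
snack_case [(0.77, [305.5, 191.9], array([470., 365.]))]
jar_mid [(0.71, [249.0, 245.7], array([420., 372.]))]
```

View pics/w4.png

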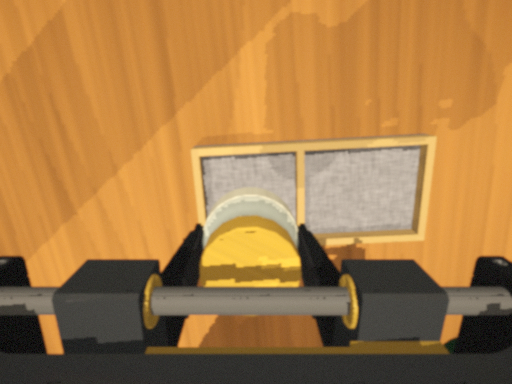

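The snack case shows its top corners at (193,150) and (436,136), bottom right at (425,240), and the divider at column 300. The jar hangs over the left bay. I'll check the corners against the estimate.

```bash
python3 - <<'E'
from h import *
c=cam('wrist')
P=[onz(c,u,18)[:2] for u in [(193,150),(436,136),(425,240),(299,146)]]
print(np.round(P,1)); a=P[1]-P[0]; print(np.linalg.norm(a),np.arctan2(a[1],a[0]),np.linalg.norm(P[2]-P[1]),(P[0]+P[2])/2)
E
```

```text
[[378.5 415.5]
 [574.4 407.6]
 [571.9 315.4]
 [464.4 410.3]]
196.0805539228672 -0.040022151227691295 92.23528098091478 [475.18386596 365.45494382]
```

Request:
step_arm(
  increments=[
    {"slide":[-0.001,0.0025,0.025],"roll":0},
    {"slide":[-0.001,0.0025,0.05],"roll":0},
    {"slide":[-0.001,0.0025,0.062],"roll":0},
    {"slide":[-0.001,0.0025,0.069],"roll":0},
    {"slide":[-0.001,0.0025,0.0735],"roll":0},
  ],
)

```text
t: 19.85
eef_pos: [420.9, 369.2, 26.7]
tcp_rot: [3.141, -0.001, 1.473]
ft_force: [0.1, 0.5, -1.5]
opening: 0.575
grip_force: 30.0
```

Request:
step_arm(
  increments=[
    {"slide":[0,0,0],"roll":0},
    {"slide":[0,0,0],"roll":0},
    {"slide":[0,0,0],"roll":0},
  ],
)

```text
t: 20.23
eef_pos: [420.8, 369.1, 26.8]
tcp_rot: [3.141, -0.0, 1.473]
ft_force: [-0.5, -0.3, -2.2]
opening: 0.574
grip_force: 30.0
```

Request:
step_arm(
  increments=[
    {"slide":[0,0,0],"roll":0},
    {"slide":[0,0,0],"roll":0},
    {"slide":[0,0,0],"roll":0},
    {"slide":[0,0,0],"roll":0},
  ],
  fingers=0.85,
)

```text
t: 20.72
eef_pos: [420.6, 369.0, 26.5]
tcp_rot: [3.141, -0.0, 1.473]
ft_force: [0.3, 0.3, 0.2]
opening: 0.843
grip_force: 0.0
```

Request:
step_arm(
  increments=[
    {"slide":[0,0,-0.03],"roll":0},
    {"slide":[0,0,-0.07],"roll":0},
    {"slide":[0,0,-0.0935],"roll":0},
    {"slide":[0,0,-0.0935],"roll":0},
  ],
)

```text
t: 21.22
eef_pos: [421.2, 369.4, 121.4]
tcp_rot: [3.139, -0.002, 1.473]
ft_force: [-0.6, -0.5, -0.4]
opening: 0.848
grip_force: 0.0
```

```bash
python3 - <<'E'
from h import *
from plan import plan
print(state()['eef_pos'],state()['tcp_rot'])
g=84.4
plan([(420.5,369,120,g),(460,133,120,92),(464.5,-103,120,99.5),(464.5,-103,13,99.5),(464.5,-103,120,99.5),(490,130,120,138.5),(517,364,120,177.4),(517,364,19.5,177.4),(517,364,240,177.4),(570,263,240,138),(624,163,240,100),(624,163,142,100)])
E
```

```text
[421.17634551 369.39815689 121.43994421] [ 3.13905973e+00 -2.04103962e-03  1.47311995e+00]
(460, 133, 120, 92) slide [-0.231, 0.0623, -0.0] roll -0.1326 rows>=3.8
(464.5, -103, 120, 99.5) slide [-0.236, -0.0037, -0.0] roll -0.1309 rows>=3.8
(464.5, -103, 13, 99.5) slide [0.0, 0.0, 0.107] roll -0.0 rows>=1.7
(464.5, -103, 120, 99.5) slide [0.0, 0.0, -0.107] roll -0.0 rows>=1.7
(490, 130, 120, 138.5) slide [0.2256, 0.0636, -0.0] roll -0.6807 rows>=3.8
(517, 364, 120, 177.4) slide [0.1348, 0.1931, 0.0] roll -0.6789 rows>=3.8
(517, 364, 19.5, 177.4) slide [0.0, 0.0, 0.1005] roll -0.0 rows>=1.6
(517, 364, 240, 177.4) slide [0.0, 0.0, -0.2205] roll -0.0 rows>=3.5
(570, 263, 240, 138) slide [-0.0575, -0.0985, 0.0] roll 0.6877 rows>=3.7
(624, 163, 240, 100) slide [-0.107, -0.0382, 0.0] roll 0.6632 rows>=3.6
(624, 163, 142, 100) slide [0.0, 0.0, 0.098] roll -0.0 rows>=1.6
```

Request:
step_arm(
  increments=[
    {"slide":[-0.231,0.0623,0],"roll":-0.1326},
    {"slide":[-0.231,0.0623,0],"roll":-0.1326},
    {"slide":[-0.231,0.0623,0],"roll":-0.1326},
    {"slide":[-0.231,0.0623,0],"roll":-0.1326},
    {"slide":[-0.231,0.0623,0],"roll":-0.1326},
  ],
)

```text
t: 21.85
eef_pos: [460.2, 130.2, 119.0]
tcp_rot: [-3.14, 0.0, 1.601]
ft_force: [-0.0, 0.8, -0.5]
opening: 0.85
grip_force: 0.0
```

Request:
step_arm(
  increments=[
    {"slide":[-0.236,-0.0037,0],"roll":-0.1309},
    {"slide":[-0.236,-0.0037,0],"roll":-0.1309},
    {"slide":[-0.236,-0.0037,0],"roll":-0.1309},
    {"slide":[-0.236,-0.0037,0],"roll":-0.1309},
    {"slide":[-0.236,-0.0037,0],"roll":-0.1309},
  ],
  fingers=0.85,
)

```text
t: 22.48
eef_pos: [464.7, -104.7, 119.1]
tcp_rot: [-3.141, -0.0, 1.733]
ft_force: [-1.1, 0.5, -1.5]
opening: 0.85
grip_force: 0.0
```

```bash
python3 - <<'E'
from h import *
print(state()['eef_pos'],state()['tcp_rot'])
c=cam('wrist','w5.png')
w=cloud(c).reshape(-1,3); w=w[(np.hypot(w[:,0]-464,w[:,1]+103)<55)&(w[:,2]>29)&(w[:,2]<39)]
R=cv2.minAreaRect(w[:,:2].astype(np.float32)); print(R,len(w))
E
```

```text
[ 464.68554349 -104.7263742   119.11745305] [-3.14106600e+00 -2.84220124e-04  1.73323576e+00]
((466.7845458984375, -102.6552505493164), (46.6940803527832, 75.27465057373047), 9.539490699768066) 4487
```

View pics/w5.png

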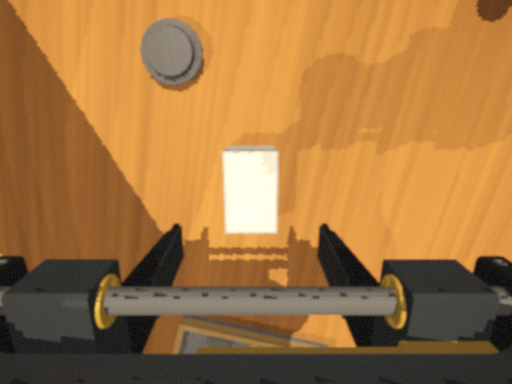

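The tin is at (250,190), square to the fingers and centred between them. I'll grasp it and carry it across.

Request:
step_arm(
  increments=[
    {"slide":[0,0.0015,0.05],"roll":0},
    {"slide":[0,0.0015,0.09],"roll":0},
    {"slide":[0,0.0015,0.107],"roll":0},
    {"slide":[0,0.0015,0.107],"roll":0},
    {"slide":[0,0.0015,0.107],"roll":0},
  ],
)

```text
t: 23.15
eef_pos: [466.4, -101.8, 13.5]
tcp_rot: [3.141, 0.0, 1.738]
ft_force: [1.0, -0.4, -0.8]
opening: 0.85
grip_force: 0.0
```

Request:
step_arm(
  increments=[
    {"slide":[0,0,0],"roll":0},
    {"slide":[0,0,0],"roll":0},
    {"slide":[0,0,0],"roll":0},
    {"slide":[0,0,0],"roll":0},
    {"slide":[0,0,0],"roll":0},
  ],
  fingers=0,
)

```text
t: 23.78
eef_pos: [466.1, -102.8, 13.1]
tcp_rot: [3.142, 0.0, 1.737]
ft_force: [-1.4, 0.3, 4.1]
opening: 0.478
grip_force: 30.0
```

Request:
step_arm(
  increments=[
    {"slide":[0,0,0],"roll":0},
    {"slide":[0,0,0],"roll":0},
    {"slide":[0,0,-0.02],"roll":0},
    {"slide":[0,0,-0.06],"roll":0},
    {"slide":[0,0,-0.107],"roll":0},
  ],
)

```text
t: 24.4
eef_pos: [465.7, -102.6, 120.5]
tcp_rot: [-3.14, -0.001, 1.736]
ft_force: [0.2, -0.1, -1.8]
opening: 0.481
grip_force: 30.0
```

Request:
step_arm(
  increments=[
    {"slide":[0.2256,0.062,0],"roll":-0.6807},
    {"slide":[0.2256,0.062,0],"roll":-0.6807},
    {"slide":[0.2256,0.062,0],"roll":-0.6807},
    {"slide":[0.2256,0.062,0],"roll":-0.6807},
    {"slide":[0.2256,0.062,0],"roll":-0.6807},
  ],
)

```text
t: 25.02
eef_pos: [489.9, 132.6, 119.6]
tcp_rot: [3.141, -0.0, 2.422]
ft_force: [-0.7, -0.9, -0.6]
opening: 0.48
grip_force: 30.0
```

Request:
step_arm(
  increments=[
    {"slide":[0.1348,0.1931,0],"roll":-0.6789},
    {"slide":[0.1348,0.1931,0],"roll":-0.6789},
    {"slide":[0.1348,0.1931,0],"roll":-0.6789},
    {"slide":[0.1348,0.1931,0],"roll":-0.6789},
    {"slide":[0.1348,0.1931,0],"roll":-0.6789},
  ],
)

```text
t: 25.65
eef_pos: [517.0, 365.7, 119.2]
tcp_rot: [3.142, -0.0, 3.099]
ft_force: [1.0, -0.1, -1.7]
opening: 0.483
grip_force: 30.0
```

```bash
python3 - <<'E'
from h import *
c=cam('wrist','w6.png')
print(state()['eef_pos'],state()['tcp_rot'],state()['opening'])
E
```

```text
[516.80145805 364.05590806 119.12339615] [-3.14082855e+00 -8.09178396e-04  3.09636098e+00] 0.48231575702970186
```

View pics/w6.png

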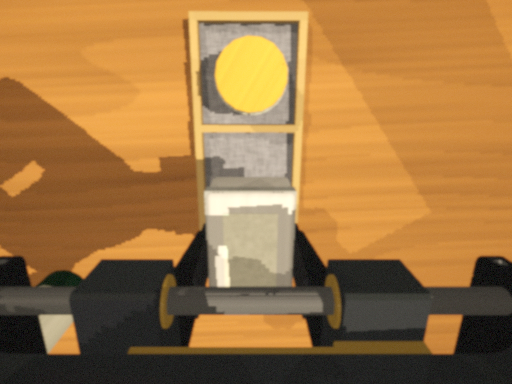

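The jar stands centred in its bay at (252,75), and the tin hangs aligned over the long bay at (250,235). I'll lower the tin, release it and move to the bottle.

Request:
step_arm(
  increments=[
    {"slide":[0,0,0.045],"roll":0},
    {"slide":[0,0,0.075],"roll":0},
    {"slide":[0,0,0.09],"roll":0},
    {"slide":[0,0,0.1005],"roll":0},
    {"slide":[0,0,0.1005],"roll":0},
  ],
)

```text
t: 26.32
eef_pos: [517.5, 363.6, 19.7]
tcp_rot: [3.141, 0.001, 3.095]
ft_force: [0.8, -0.2, -1.1]
opening: 0.488
grip_force: 30.0
```

Request:
step_arm(
  increments=[
    {"slide":[0,0,0],"roll":0},
    {"slide":[0,0,0],"roll":0},
  ],
)

```text
t: 26.58
eef_pos: [517.2, 364.0, 20.0]
tcp_rot: [3.141, 0.001, 3.096]
ft_force: [0.5, -0.5, -1.0]
opening: 0.478
grip_force: 30.0
```

Request:
step_arm(
  increments=[
    {"slide":[0,0,0],"roll":0},
    {"slide":[0,0,0],"roll":0},
    {"slide":[0,0,0],"roll":0},
  ],
  fingers=0.65,
)

```text
t: 26.95
eef_pos: [517.1, 364.0, 19.5]
tcp_rot: [3.142, 0.0, 3.096]
ft_force: [0.8, -0.3, 0.5]
opening: 0.643
grip_force: 0.0
```

Request:
step_arm(
  increments=[
    {"slide":[0,0,-0.03],"roll":0},
    {"slide":[0,0,-0.08],"roll":0},
    {"slide":[0,0,-0.14],"roll":0},
    {"slide":[0,0,-0.2],"roll":0},
    {"slide":[0,0,-0.2205],"roll":0},
  ],
)

```text
t: 27.58
eef_pos: [517.7, 364.4, 244.1]
tcp_rot: [3.139, 0.005, 3.096]
ft_force: [0.0, 0.7, -0.9]
opening: 0.654
grip_force: 0.0
```

Request:
step_arm(
  increments=[
    {"slide":[-0.0575,-0.0985,0],"roll":0.6877},
    {"slide":[-0.0575,-0.0985,0],"roll":0.6877},
    {"slide":[-0.0575,-0.0985,0],"roll":0.6877},
    {"slide":[-0.0575,-0.0985,0],"roll":0.6877},
    {"slide":[-0.0575,-0.0985,0],"roll":0.6877},
  ],
  fingers=1,
)

```text
t: 28.2
eef_pos: [570.0, 262.8, 239.9]
tcp_rot: [-3.142, 0.0, 2.409]
ft_force: [-0.1, 0.1, -0.5]
opening: 0.995
grip_force: 0.0
```

Request:
step_arm(
  increments=[
    {"slide":[-0.107,-0.0382,0],"roll":0.6632},
    {"slide":[-0.107,-0.0382,0],"roll":0.6632},
    {"slide":[-0.107,-0.0382,0],"roll":0.6632},
    {"slide":[-0.107,-0.0382,0],"roll":0.6632},
    {"slide":[-0.107,-0.0382,0],"roll":0.6632},
  ],
)

```text
t: 28.82
eef_pos: [623.9, 163.0, 239.9]
tcp_rot: [-3.142, 0.0, 1.749]
ft_force: [0.3, 0.3, 1.3]
opening: 0.997
grip_force: 0.0
```

```bash
python3 - <<'E'
from h import *
np.set_printoptions(precision=1,suppress=True)
print(state()['eef_pos'],state()['tcp_rot'],state()['opening'])
for n in ['scene','side','wrist']:
    c=cam(n,n+'7.png'); w=cloud(c).reshape(-1,3)
    w=w[(np.hypot(w[:,0]-624,w[:,1]-163)<35)&(w[:,2]>180)&(w[:,2]<190)]
    if len(w)>5: print(n,len(w),w.mean(0),cv2.minAreaRect(w[:,:2].astype(np.float32)))
    print([(round(x['confidence'],2),np.round(onz(c,x['uv'],23)[:2])) for x in mark_of(n,'tin_mid')[:1]],[(round(x['confidence'],2),np.round(onz(c,x['uv'],92.5)[:2])) for x in mark_of(n,'bottle_mid')[:1]])
E
```

```text
[623.9 163.  239.9] [-3.1  0.   1.7] 0.9968136478570423
scene 116 [625.2 164.9 185.2] ((623.7850341796875, 165.88206481933594), (27.506019592285156, 30.521713256835938), 54.79072952270508)
[(0.73, array([515., 372.]))] [(0.95, array([623., 162.]))]
side 69 [625.  161.5 183. ] ((625.3418579101562, 162.3279571533203), (27.807579040527344, 28.39980125427246), 45.2706413269043)
[(0.62, array([520., 363.]))] [(0.84, array([628., 163.]))]
wrist 1102 [626.7 166.  184.9] ((627.0247192382812, 165.357177734375), (28.426931381225586, 28.911884307861328), 9.670035362243652)
[] [(0.95, array([624., 165.]))]
```

View pics/wrist7.png

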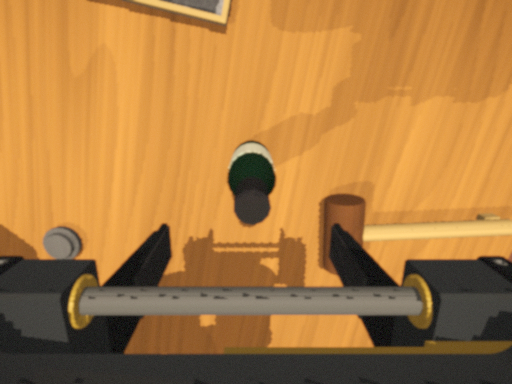

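The bottle cap at (251,207) is centred between the fingers. I'll grip the neck with the fingers pre-closed part of the way during descent.

Request:
step_arm(
  increments=[
    {"slide":[0.001,0.001,0.04],"roll":0},
    {"slide":[0.001,0.001,0.075],"roll":0},
    {"slide":[0.001,0.001,0.098],"roll":0},
    {"slide":[0.001,0.001,0.098],"roll":0},
    {"slide":[0.001,0.001,0.098],"roll":0},
  ],
  fingers=0.6,
)

```text
t: 29.9
eef_pos: [625.3, 164.2, 143.0]
tcp_rot: [3.14, 0.0, 1.745]
ft_force: [-0.8, 0.0, 0.6]
opening: 0.604
grip_force: 0.0
```

Request:
step_arm(
  increments=[
    {"slide":[0,0,0],"roll":0},
    {"slide":[0,0,0],"roll":0},
    {"slide":[0,0,0],"roll":0},
    {"slide":[0,0,0],"roll":0},
    {"slide":[0,0,0],"roll":0},
  ],
  fingers=0,
)

```text
t: 30.52
eef_pos: [624.9, 164.2, 142.2]
tcp_rot: [3.141, 0.0, 1.745]
ft_force: [-0.1, -0.3, 2.9]
opening: 0.294
grip_force: 30.0
```

Request:
step_arm(
  increments=[
    {"slide":[0,0,0],"roll":0},
    {"slide":[0,0,0],"roll":0},
    {"slide":[0,0,0],"roll":0},
  ],
)

```text
t: 30.9
eef_pos: [624.9, 164.2, 142.2]
tcp_rot: [3.141, 0.0, 1.745]
ft_force: [-0.4, 0.1, 5.0]
opening: 0.292
grip_force: 30.0
```

Request:
step_arm(
  increments=[
    {"slide":[0,0,-0.01],"roll":0},
    {"slide":[0,0,-0.025],"roll":0},
    {"slide":[0,0,-0.045],"roll":0},
    {"slide":[0,0,-0.058],"roll":0},
    {"slide":[0,0,-0.058],"roll":0},
  ],
)

```text
t: 31.52
eef_pos: [625.0, 164.2, 201.1]
tcp_rot: [3.14, 0.0, 1.745]
ft_force: [-0.3, -0.3, -4.3]
opening: 0.294
grip_force: 30.0
```

Request:
step_arm(
  increments=[
    {"slide":[-0.025,-0.0094,0],"roll":0},
    {"slide":[-0.07,-0.0263,0],"roll":0},
    {"slide":[-0.12,-0.0451,0],"roll":0},
    {"slide":[-0.175,-0.0658,0],"roll":0},
    {"slide":[-0.228,-0.0858,0],"roll":0},
  ],
)

```text
t: 32.15
eef_pos: [579.0, -76.9, 199.4]
tcp_rot: [-3.141, -0.0, 1.745]
ft_force: [1.0, -0.0, -3.5]
opening: 0.289
grip_force: 30.0
```

Request:
step_arm(
  increments=[
    {"slide":[-0.053,-0.02,0],"roll":0},
    {"slide":[-0.105,-0.0395,0],"roll":0},
    {"slide":[-0.15,-0.0564,0],"roll":0},
    {"slide":[-0.185,-0.0696,0],"roll":0},
    {"slide":[-0.21,-0.079,0],"roll":0},
  ],
)

```text
t: 32.78
eef_pos: [537.7, -297.4, 199.1]
tcp_rot: [-3.141, -0.001, 1.744]
ft_force: [1.2, 0.2, -3.9]
opening: 0.292
grip_force: 30.0
```

Request:
step_arm(
  increments=[
    {"slide":[-0.012,-0.0045,0],"roll":0},
    {"slide":[-0.018,-0.0068,0],"roll":0},
    {"slide":[-0.018,-0.0068,0],"roll":0},
    {"slide":[-0.018,-0.0068,0],"roll":0},
  ],
)

```text
t: 33.28
eef_pos: [535.1, -313.9, 200.0]
tcp_rot: [3.142, -0.0, 1.746]
ft_force: [-0.3, -0.0, -3.8]
opening: 0.29
grip_force: 30.0
```

```bash
python3 - <<'E'
from h import *
print(state()['eef_pos'],state()['tcp_rot'],state()['opening'])
c=cam('wrist','w8.png')
print([(round(x['confidence'],2),np.round(onz(c,x['uv'],0)[:2])) for x in mark_of('wrist','wine_case')[:1]],[(round(x['confidence'],2),np.round(onz(c,x['uv'],150.5)[:2])) for x in mark_of('wrist','bottle_mid')[:1]])
E
```

```text
[ 535.1411643  -313.91327099  199.99859264] [ 3.14150224e+00 -1.11884169e-04  1.74618759e+00] 0.2902513861707483
[(0.63, array([ 497., -344.]))] [(0.75, array([ 536., -314.]))]
```

View pics/w8.png

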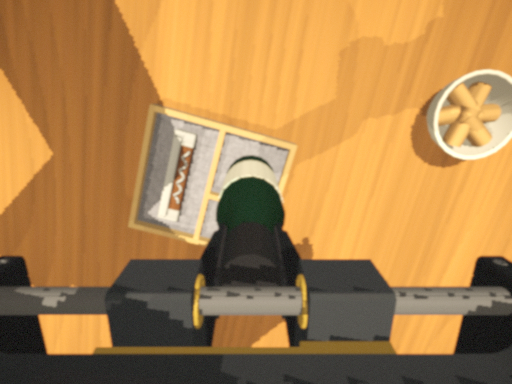

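The bottle hangs upright over the square bay, body at (250,205), and the corkscrew lies flat in the long bay at (178,178). I'll set the bottle down.

Request:
step_arm(
  increments=[
    {"slide":[0,0,0.02],"roll":0},
    {"slide":[0,0,0.035],"roll":0},
    {"slide":[0,0,0.043],"roll":0},
    {"slide":[0,0,0.048],"roll":0},
    {"slide":[0,0,0.0513],"roll":0},
  ],
)

```text
t: 34.05
eef_pos: [535.0, -314.8, 148.7]
tcp_rot: [3.141, 0.0, 1.745]
ft_force: [0.7, -0.1, -3.6]
opening: 0.293
grip_force: 30.0
```

Request:
step_arm(
  increments=[
    {"slide":[0,0,0],"roll":0},
    {"slide":[0,0,0],"roll":0},
    {"slide":[0,0,0],"roll":0},
    {"slide":[0,0,0],"roll":0},
  ],
)

```text
t: 34.55
eef_pos: [535.0, -314.8, 148.8]
tcp_rot: [3.141, 0.0, 1.745]
ft_force: [0.3, 1.0, -3.9]
opening: 0.289
grip_force: 30.0
```

Request:
step_arm(
  increments=[
    {"slide":[0,0,0],"roll":0},
    {"slide":[0,0,0],"roll":0},
    {"slide":[0,0,0],"roll":0},
    {"slide":[0,0,0],"roll":0},
    {"slide":[0,0,0],"roll":0},
  ],
  fingers=0.65,
)

```text
t: 35.17
eef_pos: [534.9, -314.7, 148.7]
tcp_rot: [3.141, 0.0, 1.745]
ft_force: [-0.1, 0.5, 0.5]
opening: 0.643
grip_force: 0.0
```

Request:
step_arm(
  increments=[
    {"slide":[0,0,-0.03],"roll":0},
    {"slide":[0,0,-0.08],"roll":0},
    {"slide":[0,0,-0.12],"roll":0},
    {"slide":[0,0,-0.12],"roll":0},
  ],
)

```text
t: 35.67
eef_pos: [535.6, -315.2, 271.8]
tcp_rot: [3.138, 0.004, 1.745]
ft_force: [-0.0, 0.4, 0.2]
opening: 0.653
grip_force: 0.0
```

Request:
step_arm(
  increments=[
    {"slide":[0.2,0.05,0],"roll":0},
    {"slide":[0.2,0.05,0],"roll":0},
    {"slide":[0.2,0.05,0],"roll":0},
    {"slide":[0.2,0.05,0],"roll":0},
    {"slide":[0.2,0.05,0],"roll":0},
  ],
)

```text
t: 36.3
eef_pos: [549.4, -108.3, 268.0]
tcp_rot: [-3.141, -0.0, 1.747]
ft_force: [0.3, -0.6, 0.9]
opening: 0.651
grip_force: 0.0
```

```bash
python3 - <<'E'
from h import *
np.set_printoptions(precision=1,suppress=True)
Z=dict(bottle_mid=98.5,stopper_mid=32,corkscrew_mid=16,jar_mid=35,tin_mid=23)
for n in ['scene','side']:
    c=cam(n,n+'9.png')
    for t,z in Z.items():
        cs,cx,cy,a=('wine',492.5,-342,-.097) if t[0] in 'bsc' else ('snack',473,366.5,-.044)
        m=mark_of(n,t)[:1]
        for x in m:
            p=onz(c,x['uv'],z)[:2]-[cx,cy]; print(n,t,round(x['confidence'],2),p@[np.cos(a),np.sin(a)],p@[-np.sin(a),np.cos(a)])
a=cv2.imread('pics/scene9.png');b=cv2.imread('pics/side9.png')
x=cv2.resize(a[180:310,40:190],(450,390));y=cv2.resize(b[250:380,240:390],(450,390)) 
u=cv2.resize(a[90:190,290:400],(330,300));v=cv2.resize(b[100:200,100:210],(330,300))
k=lambda q:cv2.resize(q,(390,290))
cv2.imwrite('pics/fin.png',np.vstack([np.hstack([k(x),k(y)]),np.hstack([k(u),k(v)])]))
E
```

```text
scene bottle_mid 0.59 39.847016347522484 29.845387774053883
scene stopper_mid 0.57 32.78044222939167 -26.850334858726374
scene corkscrew_mid 0.82 -38.47317232317761 1.7801214718366054
scene jar_mid 0.79 -40.804506272533494 -11.816797427264344
scene tin_mid 0.93 40.39581333177041 11.07508124572764
side bottle_mid 0.89 36.91269400220224 29.122489534823856
side stopper_mid 0.58 40.83722982807903 -34.63727476459335
side corkscrew_mid 0.59 -40.85113542368213 -6.701245701817469
side jar_mid 0.91 -52.175197011141016 -2.707868581872129
side tin_mid 0.77 46.243153421582385 -15.259101084116747
```

View pics/fin.png

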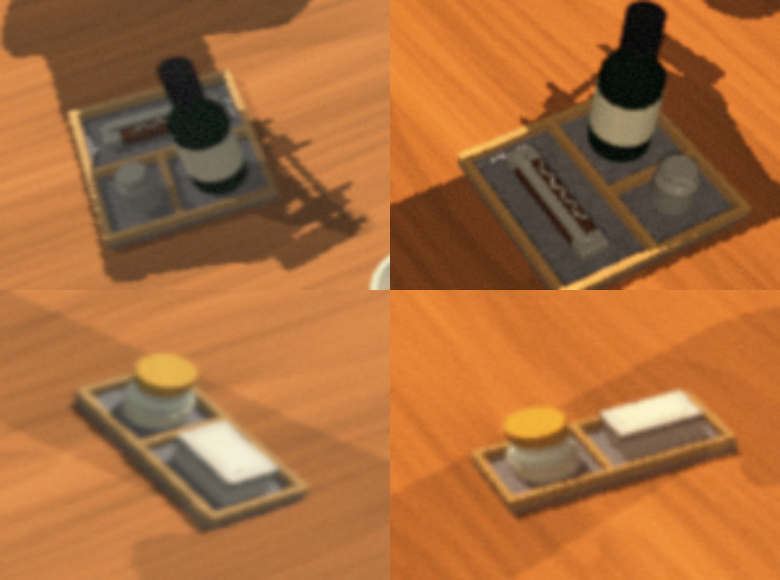

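In the crops all five things sit upright or flat inside their own bays. The release poses put each within a few mm of its bay centre, so I'll hand in.

```bash
python3 -c "
from cell import env; print(env.job_done())"
```

```text
the job is handed in; nothing more can be done
None
```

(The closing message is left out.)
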